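Put the watches away and lock the sliding glass

TASK

Slide the glass door of the steel watch box fully open, stand every watch stand that is out on the dresser in a bay of its own in the box, upright and flat on the floor, and then slide the door along its rails until it is closed against the frame. Lock it with the red-handled pin from the pot of pebbles: push it down through the eye on the door and the eye on the box below it, as far as its collar, and let go. Leave the shoehorn and the blue dish alone.

Things in the scene. Friction and masses are not known exactly. Their poses are not given: they have to be found in the camera images.
- watchbox: Fixed steel watch box, 196 (x) by 220 (y) mm, walls 6 mm thick, 64 high, open on top under the door. Origin: centre of its underside; x runs from front to back (the way the door opens), y to the side with the lock eyes. Floor 8 mm up. Ribs 4 mm thick, tops 18 mm up, along x = 0 and y = 0 make four bays of 90 (x) by 102 (y) mm centred at x = +-47, y = +-53. Rails behind it carry the open door.
- door (a joint): Sliding glass door (a horizontal hatch with a dark steel rim, 6 mm thick) on top of the box: m it stands open along the box's +x; 0 = closed against the frame, 0.185 = fully open, clear of all bays. Stays where it is left; sliding it takes about 2 to 4 N. Its underside is 64 mm and its top 70 mm above the dresser.
- door_handle (a point): Centre of the door's handle: an upright black bar on top of the door's front end, 10 mm thick (along the box's x), 100 mm long (along y), 24 mm high, from 70 to 94 mm above the dresser. Moves with the door. It can be pushed from either side or pinched. Axes parallel to the box's.
- door_eye (a point): Centre of the top of the upper lock eye: a brass ear of the door, 6 mm thick, sticking out on the box's +y side, with a vertical 15 mm through hole, its top 70 mm above the dresser; moves with the door. With the door closed it lies straight above the lower eye.
- box_eye (a point): Centre of the top of the lower lock eye: a steel bracket fixed on the box's +y side, 8 mm thick, its top 46 mm above the dresser, with a vertical 16 mm through hole. Free space below.
- pin_grip (a point): Centre of the red upright grip (20 mm across, 36 high) of the lock pin (70 g). Below it: a brass collar (28 mm across, 6 high), then a steel shaft 10 mm across, 52 long, with a tapered tip. This point is 76 mm above the tip, 24 above the collar underside. At the start the pin stands upright, its shaft loosely 40 mm deep in the pot of pebbles. z: tip to grip.
- pin_tip (a point): Tip of the lock pin's shaft, on its axis.
- pot: Terracotta pot full of pebbles, 110 mm across, 66 mm high to the pebbles (stones to 75 mm), fixed; origin: centre of its underside.
- deskbin: White plastic tilt-out desk bin, fixed, 100 by 110 mm, 85 mm high; origin: centre of its underside. Not part of the job.
- shoehorn: Folded aluminium shoehorn lying on the dresser, about 90 mm long, 36 mm wide, 10 mm high; origin at its fold, on its underside. To be left alone.
- dish: Small blue ceramic dish, 90 mm across, 25 mm high; origin: centre of its underside. To be left alone.
- stand1_center (a point): Centre of a watch stand: a rigid dark red block 70 (x) by 52 (y) by 36 (z) mm, mass about 0.16 kg, with a steel watch on top (9 mm higher, 38 mm across). The point is the centre of the block, 18 mm above its underside. May be absent.
- stand2_center (a point): Centre of a watch stand: a rigid cream block 70 (x) by 52 (y) by 36 (z) mm, mass about 0.16 kg, with a steel watch on top (9 mm higher, 38 mm across). The point is the centre of the block, 18 mm above its underside. May be absent.
- stand3_center (a point): Centre of a watch stand: a rigid navy blue block 70 (x) by 52 (y) by 36 (z) mm, mass about 0.16 kg, with a steel watch on top (9 mm higher, 38 mm across). The point is the centre of the block, 18 mm above its underside. May be absent.
- stand4_center (a point): Centre of a watch stand: a rigid brown block 70 (x) by 52 (y) by 36 (z) mm, mass about 0.16 kg, with a steel watch on top (9 mm higher, 38 mm across). The point is the centre of the block, 18 mm above its underside. May be absent.
- pin: The lock pin; origin at the tip of its shaft, z from tip to grip.
Not all that is in view belongs to the job. Leave any purple look-alike of the part that bears stand1_center alone. What is shaped like the part that bears stand3_center but orange is not meant.

How it is judged (in metres and radians):
On the way, in this order (a step that is already met when the one before it is completed fails the run):
1. the door is fully open (value of joint door above 0.17 m), for 0.2 s.
2. every stand stands flat in a bay of the box, the door still open (x of stand1_center in the frame of watchbox between -0.09 and 0.09 m and y of stand1_center in the frame of watchbox between -0.1 and 0.1 m and z of stand1_center in the frame of watchbox between 0.015 and 0.031 m and angle between each of stand1_center, stand2_center, stand3_center, stand4_center's own z axis and vertical below 0.12 rad and x of stand2_center in the frame of watchbox between -0.09 and 0.09 m and y of stand2_center in the frame of watchbox between -0.1 and 0.1 m and z of stand2_center in the frame of watchbox between 0.015 and 0.031 m and x of stand3_center in the frame of watchbox between -0.09 and 0.09 m and y of stand3_center in the frame of watchbox between -0.1 and 0.1 m and z of stand3_center in the frame of watchbox between 0.015 and 0.031 m and x of stand4_center in the frame of watchbox between -0.09 and 0.09 m and y of stand4_center in the frame of watchbox between -0.1 and 0.1 m and z of stand4_center in the frame of watchbox between 0.015 and 0.031 m and value of joint door above 0.15 m), for 0.2 s.
3. the door is closed against the frame over the stands (x of stand1_center in the frame of watchbox between -0.09 and 0.09 m and y of stand1_center in the frame of watchbox between -0.1 and 0.1 m and z of stand1_center in the frame of watchbox between 0.015 and 0.031 m and angle between each of stand1_center, stand2_center, stand3_center, stand4_center's own z axis and vertical below 0.12 rad and x of stand2_center in the frame of watchbox between -0.09 and 0.09 m and y of stand2_center in the frame of watchbox between -0.1 and 0.1 m and z of stand2_center in the frame of watchbox between 0.015 and 0.031 m and x of stand3_center in the frame of watchbox between -0.09 and 0.09 m and y of stand3_center in the frame of watchbox between -0.1 and 0.1 m and z of stand3_center in the frame of watchbox between 0.015 and 0.031 m and x of stand4_center in the frame of watchbox between -0.09 and 0.09 m and y of stand4_center in the frame of watchbox between -0.1 and 0.1 m and z of stand4_center in the frame of watchbox between 0.015 and 0.031 m and value of joint door below 0.004 m), for 0.2 s.
At the end, for the whole second after the job is handed in: Every stand present is flat on the floor of the box in a bay of its own (upright within 0.12 rad, its centre 15 to 31 mm up), the door is closed to 4 mm, and the pin is at rest through both eyes, tip 18 mm or more below the top of the lower eye, upright within 0.25 rad (all of step 3 and horizontal distance between pin_tip and box_eye below 0.01 m and horizontal distance between pin_grip and door_eye below 0.014 m and z of pin_tip in the frame of box_eye below -0.018 m and angle between pin_grip's own z axis and vertical below 0.25 rad and linear speed of pin below 0.02 m/s); the robot touches nothing.
It fails at once if the shoehorn is moved by more than 3 cm (distance of shoehorn from where it was at the start of the episode above 0.03 m).
It fails at once if the blue dish is moved by more than 3 cm (distance of dish from where it was at the start of the episode above 0.03 m).
Of stand1, stand2, stand3, stand4 only 3 to 4 are there at a start; the rules pass over those that are not, and their reading is None.
At some moment in a run one of stand1, stand2, stand3, stand4 may be knocked a few centimetres aside while the robot is not near it.
It also fails if it takes over 210 s, if anything falls off the work surface, if the arm or the gripper's body presses on something with over 40 N, if the wrist force passes 120 N, or if a joint passes its speed limit or range.

ROBOT

A 6-joint arm with a two-finger parallel gripper is mounted at the origin on the work surface. World frame = base frame: x ahead of the robot, y to its left, z up, the work surface at z = 0. Lengths are in m, angles in degrees, forces in N, time in s.
With the tool pointing down it reaches from about 0.3 to 0.825 m from the base axis. Payload 5.4 kg.
Tool frame: the origin (TCP) lies midway between the tips of the shut fingers; the grasp point (between the pads) lies 19 mm behind it; z points along the fingers, y is the direction in which the jaws open and shut (so a half turn about z gives the same grasp; the last joint's range is limited). The gripper opens to 92 mm and grips with 3 to 60 N. Pads are 20 mm wide; open, the fingers measure 128 mm over their backs; the gripper's body (75 mm by 189 mm) begins 69 mm behind the grasp point.
Start: joints at [51.675, 9.076, 91.501, -0, 79.423, -12.038], TCP at [0.255, 0.516, 0.215] pointing down, gripper open.
Joint ranges: [-166.64, 166.64], [-54.1, 131.32], [10.49, 154.53], [-73.88, 253.88], [9.74, 151.15], [-171.62, 171.62]. Speed limits (degrees/s): [147.25, 147.25, 180, 180, 180, 180].

INTERFACE

Orientations are given as [roll, pitch, yaw] about the fixed x, y, z axes, in that order (R = Rz(yaw) Ry(pitch) Rx(roll)).
In Python, from station import ctrl, kinematics, grab_frame, camera_params gives the robot as it stands. The module is installed in compiled form; this text tells all that it offers. Calls block until the motion is done:
- ctrl.move_to(position, orientation): joint-space move of the TCP to a pose.
- ctrl.movel(position, rot=None, max_speed=0.15, stop_force=None): straight line of the TCP; rot=None keeps the orientation; max_speed is the mean speed in m/s. With stop_force (N) it stops when the force on the tool has changed by that much, and returns True; else False.
- ctrl.goto_joints(angles): joint-space move.
- ctrl.ungrasp() and ctrl.grab(f_grip=None): open the fingers fully, or close them until they stop; f_grip is the grip in N (None keeps the last).
- ctrl.dwell(seconds).
- kinematics.ik(position, orientation): joint angles nearest the present ones, or None.
- grab_frame(name): name is "scene" or "top" or "wrist"; returns (picture, depth): 480x640x3 uint8, blue, green, red; 480x640 float32, m along the optical axis (not along the pixel's ray), 0 where there is no reading.
- camera_params(name): a dict with "K" (3x3 intrinsics, pixels), "position" and "rotation" of the camera in the world; the wrist camera has in their place "tool_from_camera" (4x4, takes a point from camera to tool coordinates, whose origin is the TCP and whose axes are the flange's). Camera axes: x right, y up, looking along -z (the intrinsics and any distortion apply to the point x, -y, -z); pixel columns grow to the right and rows downward; lengths in m; the calibration is good to about 2 mm. A picture is of the moment at which its call begins: read the wrist's pose just before it. camera_params takes no time and is no camera call.
A pose or a line that the arm cannot do raises ctrl.Unreachable and nothing moves.
- ctrl.finish_job(): hands the job in, once; it reports no verdict.
Readings, each from a call of its own:
- ctrl.read_time(): time.
- ctrl.read_joint_positions(): joint angles.
- ctrl.read_qvel(): joint speeds.
- ctrl.read_tau(): joint torques, N m.
- ctrl.read_tcp_pos(): TCP position.
- ctrl.read_orientation(): TCP orientation.
- ctrl.read_wrist_force(): force on the tool from outside, world axes, zero at the start.
- ctrl.read_wrist_torque(): the same for the moment, N m.
- ctrl.read_finger_gap(): opening from 0.0 (shut) to 1.0 (fully open).
Only numpy, scipy, OpenCV 4.12 (cv2) and the standard library are available. Lean on these libraries where they do the work, as an engineer would, in place of code of your own. Each camera call takes 0.05 s, during which the arm holds its last target.

## Working session

There is one attempt and no reset: what is moved stays moved. The work goes in short steps, each a Python script; the robot and the scene stay as the last script left them, time stands still between calls to the robot, and variables do not carry over. Pictures are saved under pics/ and viewed, and the job is handed in when it is done.

```bash
ls; mkdir -p pics; python3 - <<'E'
from station import ctrl, kinematics, grab_frame, camera_params
import cv2,numpy as np
for n in ("scene","top","wrist"):
    p,d=grab_frame(n); cv2.imwrite(f"pics/a_{n}.png",p); np.save(f"pics/a_{n}_d.npy",d)
    c=camera_params(n); print(n,{k:np.round(np.array(v),4).tolist() if not isinstance(v,str) else v for k,v in c.items()}, (d>0).mean())
print(ctrl.read_time(),ctrl.read_tcp_pos(),ctrl.read_orientation())
E
```

```text
pics
scene {'K': [[515.4523, 0.0, 313.4878], [0.0, 515.4523, 245.1799], [0.0, 0.0, 1.0]], 'position': [1.3286, 0.5342, 0.8555], 'rotation': [53.0347, -0.0436, 121.6913]} 0.992724609375
top {'K': [[597.97, 0.0, 311.9685], [0.0, 597.97, 236.6144], [0.0, 0.0, 1.0]], 'position': [0.3198, -0.015, 1.5278], 'rotation': [6.2114, 0.9387, -90.0449]} 0.9959895833333333
wrist {'K': [[354.275, 0.0, 324.5255], [0.0, 354.275, 228.4371], [0.0, 0.0, 1.0]], 'tool_from_camera': [[0.0008, 0.9709, 0.2394, 0.0672], [1.0, -0.0006, -0.0009, 0.0001], [-0.0007, 0.2394, -0.9709, -0.1702], [0.0, 0.0, 0.0, 1.0]]} 0.9653385416666667
0.15 [0.25434918 0.51514625 0.21386153] [-1.79919571e+02 -1.66114161e-02  1.53714129e+02]
```

View pics/a_top.png

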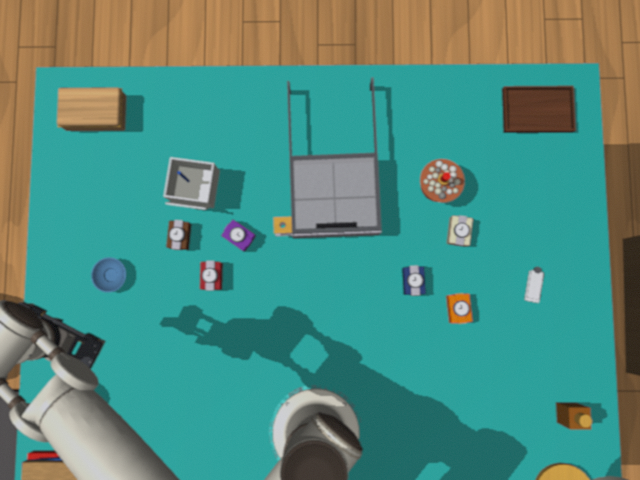

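View pics/a_scene.png

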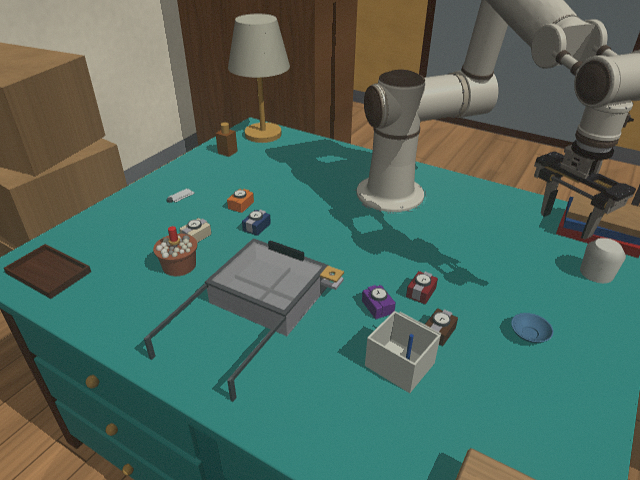

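View pics/a_wrist.png

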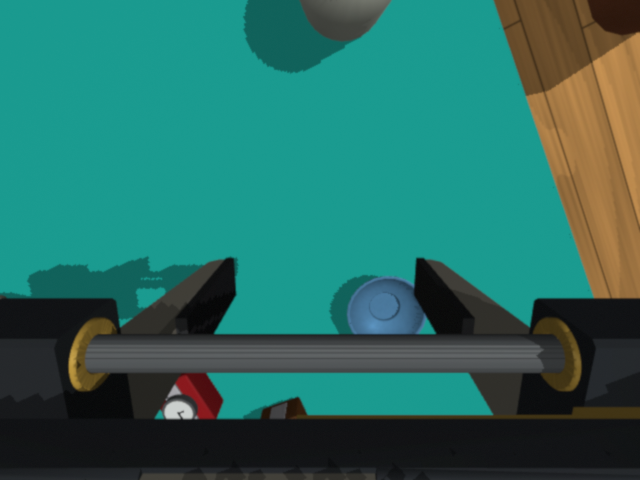

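```bash
cat > h.py <<'E'
from station import ctrl, kinematics, grab_frame, camera_params
import cv2,numpy as np
from scipy.spatial.transform import Rotation as R
def rpy(o): return R.from_euler('xyz',o,degrees=True).as_matrix()
def cam(n):
    c=camera_params(n); K=np.array(c['K'])
    if n=='wrist':
        T=np.eye(4);T[:3,:3]=rpy(ctrl.read_orientation());T[:3,3]=ctrl.read_tcp_pos()
        M=T@np.array(c['tool_from_camera'])
    else:
        M=np.eye(4);M[:3,:3]=rpy(c['rotation']);M[:3,3]=c['position']
    dist=[k for k in c if k not in('K','position','rotation','tool_from_camera')]
    if dist: print('extra',dist)
    return K,M
def snap(n,name=None):
    K,M=cam(n); p,d=grab_frame(n)
    if name: cv2.imwrite(f'pics/{name}.png',p)
    return p,d,K,M
def rays(uv,K,M):
    uv=np.atleast_2d(np.asarray(uv,float))
    r=np.c_[(uv[:,0]-K[0,2])/K[0,0],-(uv[:,1]-K[1,2])/K[1,1],-np.ones(len(uv))]
    return r@M[:3,:3].T
def plane(uv,K,M,z):
    r=rays(uv,K,M); return M[:3,3]+r*((z-M[2,3])/r[:,2])[:,None]
def dpt(uv,d,K,M):
    uv=np.atleast_2d(np.asarray(uv)); r=rays(uv,K,M)
    return M[:3,3]+r*d[uv[:,1].astype(int),uv[:,0].astype(int)][:,None]
def tri(a,b):
    # a,b = (origin, dir)
    A=np.zeros((3,3));B=np.zeros(3)
    for o,v in (a,b):
        v=v/np.linalg.norm(v);P=np.eye(3)-np.outer(v,v);A+=P;B+=P@o
    return np.linalg.solve(A,B)
E
python3 - <<'E'
from h import *
p,d,K,M=snap('top','b_top')
x=dpt([(v,u) for v,u in [(150,300),(500,350),(300,220),(335,175),(360,165)]],d,K,M);print(x.round(4))
for nm,uv in dict(brown=(179,235),red=(210,276),navy=(414,281),cream=(461,231),purple=(238,235),orange=(460,308),pin=(446,178),pot=(442,181),eye=(283,226),dish=(109,275),horn=(534,285),handle=(337,224)).items():
    print(nm,dpt([uv],d,K,M).round(3))
big=cv2.resize(p[130:330,140:500],None,fx=2.2,fy=2.2,interpolation=cv2.INTER_CUBIC);cv2.imwrite('pics/b_big.png',big)
s,ds,K2,M2=snap('scene')
for nm,uv in dict(eye=(331,274),cream=(194,230),pin=(173,233)).items(): print(nm,dpt([uv],ds,K2,M2).round(3))
E
```

```text
[[ 0.3245  0.4244 -0.0031]
 [ 0.1987 -0.4625 -0.005 ]
 [ 0.5199  0.0383  0.0682]
 [ 0.6323 -0.0485  0.0688]
 [ 0.6571 -0.1106  0.0696]]
brown [[0.486 0.343 0.043]]
red [[0.384 0.263 0.042]]
navy [[ 0.37  -0.242  0.046]]
cream [[ 0.494 -0.362  0.044]]
purple [[0.486 0.195 0.043]]
orange [[ 0.304 -0.355  0.039]]
pin [[ 0.613 -0.312  0.119]]
pot [[ 0.612 -0.308  0.091]]
eye [[ 0.514  0.085 -0.   ]]
dish [[0.388 0.529 0.004]]
horn [[ 0.361 -0.55   0.007]]
handle [[ 0.506 -0.052  0.094]]
eye [[0.491 0.068 0.047]]
cream [[ 0.512 -0.357  0.033]]
pin [[1.329 0.534 0.855]]
```

View pics/b_big.png

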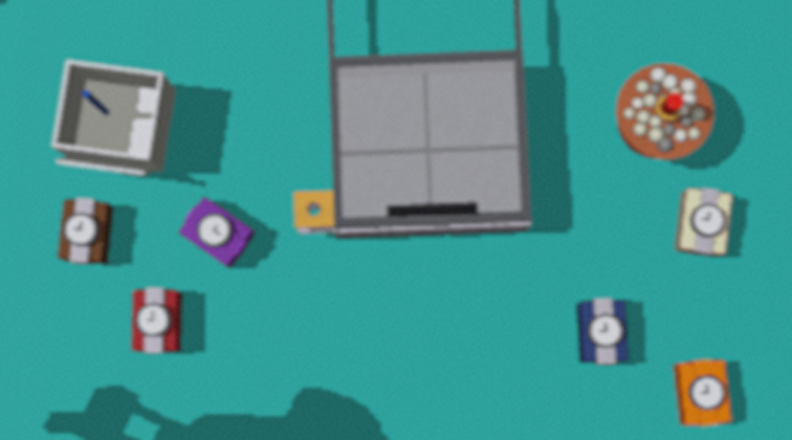

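```bash
python3 - <<'E'
from h import *
for yaw in (0,180,-180,90,-90):
  for pos in [(0.5,0.0,0.3),(0.67,-0.05,0.02),(0.43,0.1,0.1),(0.49,0.343,0.02),(0.61,-0.31,0.12)]:
    q=kinematics.ik(pos,[180,0,yaw]); print(yaw,pos,None if q is None else np.round(q,1))
ctrl.move_to([0.40,0.12,0.30],[180,0,180]);
p,d,K,M=snap('wrist','c_w1'); np.savez('pics/c1.npz',p=p,d=d,K=K,M=M)
ctrl.move_to([0.40,-0.12,0.30],[180,0,180]);
p,d,K,M=snap('wrist','c_w2'); np.savez('pics/c2.npz',p=p,d=d,K=K,M=M)
print(ctrl.read_time())
E
```

```text
0 (0.5, 0.0, 0.3) [-13.9  -4.8  96.2  -0.   88.6  76.1]
0 (0.67, -0.05, 0.02) [-14.5  34.4  82.1  -0.   63.5  75.5]
0 (0.43, 0.1, 0.1) [ -2.7  -3.9 118.7  -0.   65.2  87.3]
0 (0.49, 0.343, 0.02) [ 23.4  25.1  95.5  -0.   59.4 113.4]
0 (0.61, -0.31, 0.12) [-37.   29.4  77.   -0.   73.6  53. ]
180 (0.5, 0.0, 0.3) [ -13.9   -4.8   96.2    0.    88.6 -103.9]
180 (0.67, -0.05, 0.02) [ -14.5   34.4   82.1    0.    63.5 -104.5]
180 (0.43, 0.1, 0.1) [ -2.7  -3.9 118.7   0.   65.2 -92.7]
180 (0.49, 0.343, 0.02) [ 23.4  25.1  95.5   0.   59.4 -66.6]
180 (0.61, -0.31, 0.12) [ -37.    29.4   77.     0.    73.6 -127. ]
-180 (0.5, 0.0, 0.3) [ -13.9   -4.8   96.2    0.    88.6 -103.9]
-180 (0.67, -0.05, 0.02) [ -14.5   34.4   82.1    0.    63.5 -104.5]
-180 (0.43, 0.1, 0.1) [ -2.7  -3.9 118.7   0.   65.2 -92.7]
-180 (0.49, 0.343, 0.02) [ 23.4  25.1  95.5   0.   59.4 -66.6]
-180 (0.61, -0.31, 0.12) [ -37.    29.4   77.     0.    73.6 -127. ]
90 (0.5, 0.0, 0.3) [-13.9  -4.8  96.2   0.   88.6 -13.9]
90 (0.67, -0.05, 0.02) [-14.5  34.4  82.1   0.   63.5 -14.5]
90 (0.43, 0.1, 0.1) [ -2.7  -3.9 118.7  -0.   65.2  -2.7]
90 (0.49, 0.343, 0.02) [23.4 25.1 95.5 -0.  59.4 23.4]
90 (0.61, -0.31, 0.12) [-37.   29.4  77.    0.   73.6 -37. ]
-90 (0.5, 0.0, 0.3) [-13.9  -4.8  96.2  -0.   88.6 166.1]
-90 (0.67, -0.05, 0.02) [-14.5  34.4  82.1  -0.   63.5 165.5]
-90 (0.43, 0.1, 0.1) None
-90 (0.49, 0.343, 0.02) [  23.4   25.1   95.5    0.    59.4 -156.6]
-90 (0.61, -0.31, 0.12) [-37.   29.4  77.   -0.   73.6 143. ]
2.8833
```

View pics/c_w1.png

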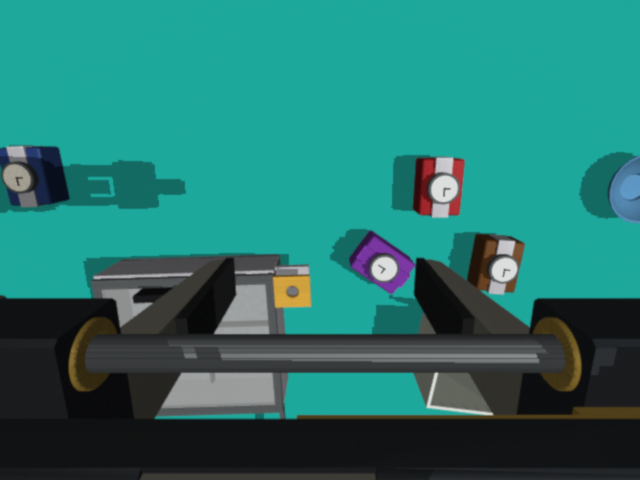

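View pics/c_w2.png

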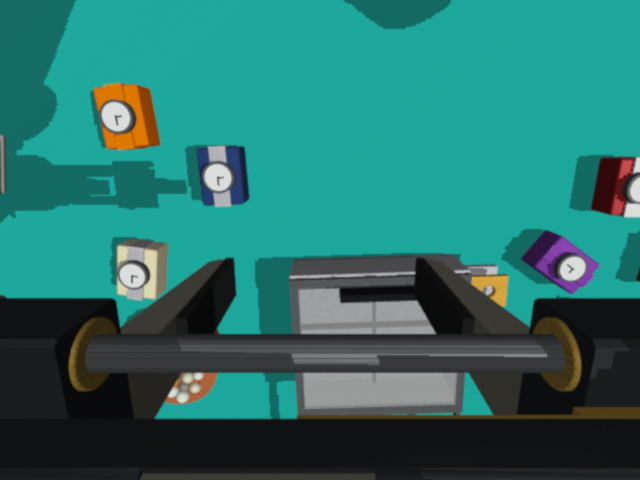

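```bash
python3 - <<'E'
from h import *
for i,pos in enumerate([(0.42,-0.22,0.30),(0.42,-0.06,0.30),(0.42,0.10,0.3)]):
    ctrl.move_to(pos,[180,0,0])
    p,d,K,M=snap('wrist',f'd_w{i}'); np.savez(f'pics/d{i}.npz',p=p,d=d,K=K,M=M)
print(ctrl.read_time())
E
```

```text
6.925
```

View pics/d_w0.png

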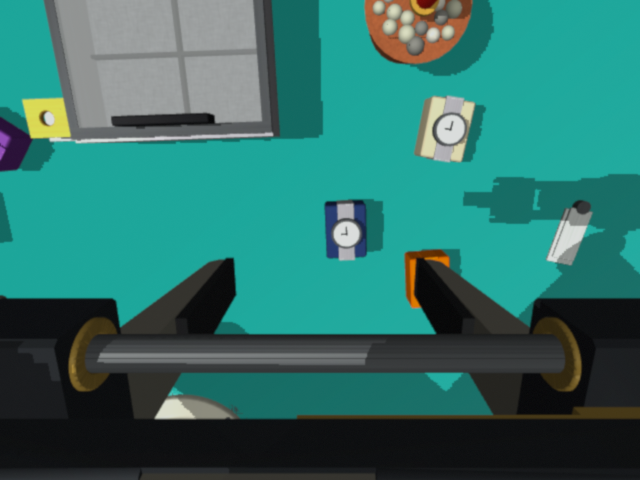

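View pics/d_w1.png

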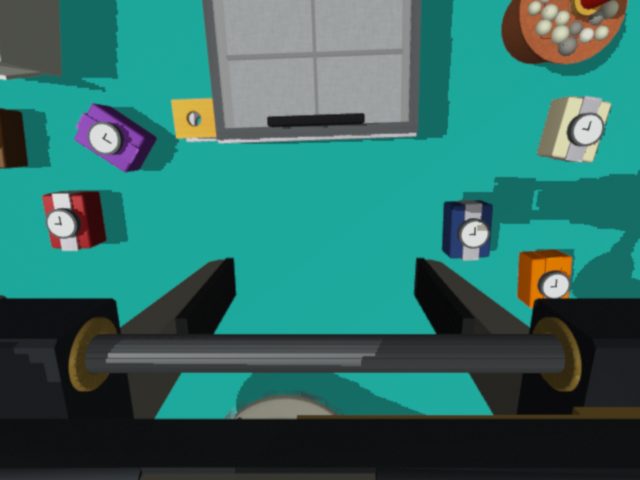

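View pics/d_w2.png

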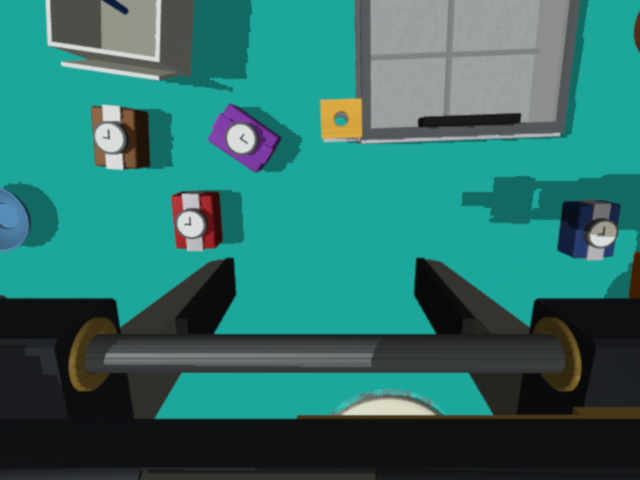

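```bash
cat >> h.py <<'E'
HS=dict(red=((0,8),(172,180)),navy=((108,125),),brown=((5,17),),cream=((20,32),))
def cloud(p,d,K,M):
    v,u=np.mgrid[0:480,0:640]; uv=np.c_[u.ravel(),v.ravel()]
    return dpt(uv,d,K,M).reshape(480,640,3)
def findstands(p,d,K,M,verbose=False):
    X=cloud(p,d,K,M); hsv=cv2.cvtColor(p,cv2.COLOR_BGR2HSV); z=X[...,2]
    ok=(z>0.026)&(z<0.055)&(d>0)
    # cap components: things 30-50mm high on/above table
    n,lab,st,ce=cv2.connectedComponentsWithStats(ok.astype(np.uint8),connectivity=4)
    out=[]
    for i in range(1,n):
        if st[i,4]<60: continue
        m=lab==i; P=X[m]
        (cx,cy),(w,h),a=cv2.minAreaRect((P[:,:2]*1000).astype(np.float32))
        if not(40<min(w,h)<65 and 58<max(w,h)<85): continue
        # long axis direction
        ang=a if w>h else a+90
        ang=(ang+90)%180-90
        s=hsv[m]; s=s[s[:,1]>60] if (s[:,1]>60).sum()>5 else s
        zt=np.median(P[(z[m]<0.041),2]) if (z[m]<0.041).any() else 0
        out.append(dict(c=np.array([cx,cy])/1000,wh=(max(w,h),min(w,h)),yaw=ang,hsv=np.median(s,0),z=zt,zmax=np.percentile(P[:,2],95),px=ce[i],edge=st[i,0]==0 or st[i,1]==0 or st[i,0]+st[i,2]>=640))
    return out
E
python3 - <<'E'
from h import *
D=[np.load(f'pics/d{i}.npz') for i in range(3)]
for k in D:
    for s in findstands(*[k[n] for n in 'pdKM']): print(s['c'].round(4),np.round(s['wh'],1),round(s['yaw'],1),s['hsv'],round(s['z'],4),round(s['zmax'],4),s['px'].round(),s['edge'])
    print()
# eye hole: connected non-yellow region inside yellow
E=[]
for k in D:
    p=k['p'];h=cv2.cvtColor(p,cv2.COLOR_BGR2HSV)
    m=cv2.inRange(h,(18,110,80),(35,255,255)); n,l,st,ce=cv2.connectedComponentsWithStats(m)
    c=[i for i in range(1,n) if 600<st[i,4]<3000 and st[i,1]<130]
    for i in c:
        x,y,w,hh,_=st[i]; sub=(l[y:y+hh,x:x+w]==i).astype(np.uint8)
        cs,hi=cv2.findContours(sub,cv2.RETR_CCOMP,cv2.CHAIN_APPROX_NONE)
        for c_,hq in zip(cs,hi[0]):
            if hq[3]>=0 and cv2.contourArea(c_)>40:
                (ex,ey),ax,_=cv2.fitEllipse(c_); ex+=x;ey+=y
                print('hole',ex,ey,ax,plane([(ex,ey)],k['K'],k['M'],0.07)[0].round(4)); E.append((k['M'][:3,3],rays([(ex,ey)],k['K'],k['M'])[0]))
import itertools
for a,b in itertools.combinations(E,2): print(tri(a,b).round(4))
# handle: black, z>0.085
for k in D:
    X=cloud(k['p'],k['d'],k['K'],k['M']); m=(X[...,2]>0.085)&(X[...,2]<0.1)&(X[...,0]>.46)&(X[...,0]<.56)&(abs(X[...,1]+.05)<.12)
    P=X[m]; r=cv2.minAreaRect((P[:,:2]*1000).astype(np.float32)); print('handle',r,np.median(P[:,2]))
    m=(X[...,2]>0.058)&(X[...,2]<0.076)&(X[...,0]>.46)&(X[...,0]<.75)&(X[...,1]<.055)&(X[...,1]>-.25); P=X[m]
    print('rim',P.min(0),P.max(0),cv2.minAreaRect((P[:,:2]*1000).astype(np.float32)))
E
```

```text
[ 0.5003 -0.364 ] [73.  52.3] -8.3 [ 23.  61. 134.] 0.0361 0.0461 [446. 128.] False
[ 0.3753 -0.2462] [73.1 52.1] 2.4 [111. 163. 110.] 0.0364 0.0463 [345. 230.] False
[ 0.3077 -0.3579] [71.4 53. ] 4.8 [ 15.5 255.  194. ] 0.0353 0.0378 [421. 273.] False

[ 0.5005 -0.3633] [73.3 53.3] -7.7 [ 23.   61.5 130. ] 0.0359 0.0459 [579. 128.] False
[0.4897 0.1965] [74.1 53.1] 55.4 [139. 149. 169.] 0.0365 0.0466 [110. 137.] False
[0.3878 0.2641] [73.6 53.7] -1.1 [179. 183. 125.] 0.0367 0.0467 [ 69. 220.] False
[ 0.3752 -0.2455] [73.8 52.3] 2.0 [111. 164. 103.] 0.0361 0.0462 [469. 230.] False
[ 0.3079 -0.3568] [70.4 52.8] 5.8 [ 16. 255. 210.] 0.0357 0.0461 [548. 277.] False

[0.4899 0.1966] [73.1 52.2] 55.1 [139. 162. 161.] 0.0364 0.0465 [243. 138.] False
[0.4909 0.3486] [73.4 53.2] -6.1 [ 13. 141. 105.] 0.0366 0.0466 [116. 137.] False
[0.388  0.2639] [73.2 52.1] -0.2 [179. 191. 139.] 0.0365 0.0466 [194. 221.] False
[ 0.3755 -0.2453] [73.5 53.7] 2.9 [111. 166.  69.] 0.0359 0.0459 [594. 230.] False

hole 47.93821907043457 118.06991958618164 (13.53687572479248, 16.284799575805664) [0.5104 0.0798 0
[... 511 characters left out ...]
2812, -52.150718688964844), (139.025390625, 216.570556640625), 1.0666322708129883)
handle ((508.3082275390625, -50.9511833190918), (10.150373458862305, 99.48939514160156), 2.1207308769226074) 0.09377532088106358
rim [ 0.48565588 -0.1614243   0.0583469 ] [0.62536255 0.05498527 0.07597753] ((555.7435302734375, -52.97380065917969), (139.2196502685547, 216.31288146972656), 0.299242228269577)
handle ((508.4862060546875, -50.58592987060547), (10.118965148925781, 99.75004577636719), 2.0475149154663086) 0.09365378311741546
rim [ 0.48593055 -0.16172578  0.06107799] [0.62517953 0.05498046 0.07583764] ((555.5811767578125, -53.35223388671875), (139.2216033935547, 216.713134765625), 0.026941830292344093)
```

```bash
python3 - <<'E'
from h import *
ctrl.grab(10)
Y=2.05; c,s=np.cos(np.radians(Y)),np.sin(np.radians(Y)); ex=np.array([c,s,0])
h=np.array([0.5083,-0.0510,0])
rot=[180,0,Y]
ctrl.move_to((h-ex*0.05+[0,0,.15]),rot)
ctrl.movel(h-ex*0.05+[0,0,.080],rot)
r=ctrl.movel(h+ex*0.176+[0,0,.080],rot,max_speed=0.08,stop_force=15)
print(r,ctrl.read_tcp_pos(),ctrl.read_wrist_force())
a=ctrl.read_tcp_pos(); ctrl.movel(a-ex*0.02,rot)
ctrl.movel(a-ex*0.02+[0,0,.2],rot)
p,d,K,M=snap('top','e_top'); np.savez('pics/e_top.npz',p=p,d=d,K=K,M=M)
X=cloud(p,d,K,M); m=(X[...,2]>0.085)&(X[...,2]<0.1)&(X[...,0]>.6)&(X[...,0]<.75)&(abs(X[...,1]+.05)<.1)
print(cv2.minAreaRect((X[m][:,:2]*1000).astype(np.float32)))
ctrl.ungrasp()
for i,pos in enumerate([(0.40,-0.10,0.30),(0.40,0.0,0.30)]):
    ctrl.move_to(pos,[180,0,0])
    p,d,K,M=snap('wrist',f'e_w{i}'); np.savez(f'pics/e{i}.npz',p=p,d=d,K=K,M=M)
print(ctrl.read_time())
E
```

```text
True [ 0.67462208 -0.04492567  0.07891992] [0.05566489 0.65324853 0.26405113]
((686.751220703125, -37.038330078125), (10.584531784057617, 86.08505249023438), 2.4348738193511963)
17.0
```

View pics/e_top.png

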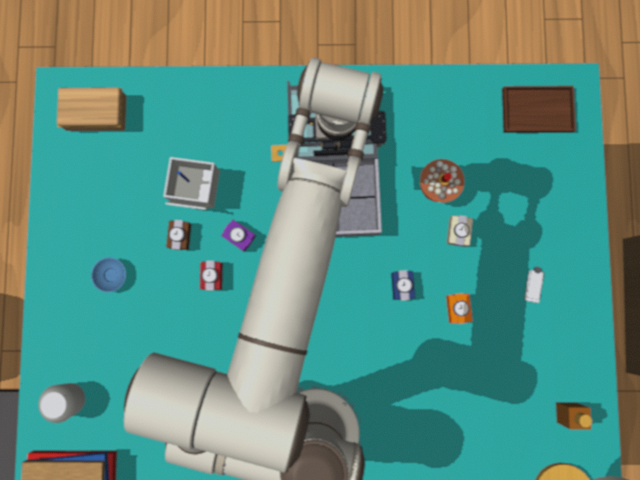

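View pics/e_w1.png

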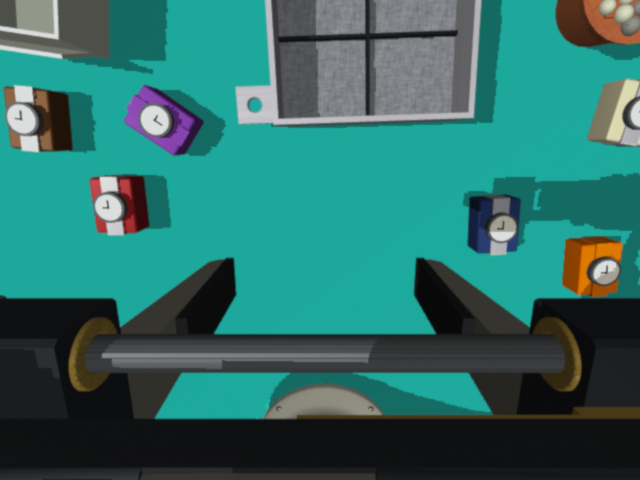

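```bash
python3 - <<'E'
from h import *
D=[np.load(f'pics/e{i}.npz') for i in range(2)]
t=np.load('pics/e_top.npz')
h=cv2.cvtColor(t['p'],cv2.COLOR_BGR2HSV); m=cv2.inRange(h,(15,110,80),(35,255,255)); m[:,:265]=0;m[:,290:]=0;m[:140]=0;m[165:]=0
u=np.argwhere(m>0)[:,::-1]; r=cv2.minAreaRect(u.astype(np.float32)); print(r, plane([r[0]],t['K'],t['M'],.07))
for k in D:
    k={n:k[n] for n in 'pdKM'}
    X=cloud(**k)
    m=(X[...,2]>0.055)&(X[...,2]<0.068)&(X[...,0]>.46)&(X[...,0]<.62)&(X[...,1]>-.2)&(X[...,1]<.1)
    P=X[m]; 
    Y=np.radians(2.05); ex=np.array([np.cos(Y),np.sin(Y)]);ey=np.array([-ex[1],ex[0]])
    b=P[:,:2]@np.c_[ex,ey]; top=P[:,2]>.061
    print('wall z',np.median(P[top,2]),'x min',np.percentile(b[:,0],[0,.5,2]),'y',np.percentile(b[:,1],[0,.5,2,98,99.5,100]))
    # front wall line fit: outer edge per y
    f=[]
    for y0 in np.arange(-.14,.04,.005):
        s=b[(abs(b[:,1]-y0)<.0025)]; 
        if len(s)>3: f.append((y0,s[:,0].min()))
    f=np.array(f); print('front slope deg',np.degrees(np.polyfit(f[:,0],f[:,1],1)[0]),np.median(f[:,1]))
    f=[]
    for x0 in np.arange(.50,.58,.004):
        s=b[(abs(b[:,0]-x0)<.002)&top]
        if len(s)>3: f.append((x0,s[:,1].min(),s[:,1].max()))
    f=np.array(f); print('sides',np.degrees(np.polyfit(f[:,0],f[:,1],1)[0]),np.degrees(np.polyfit(f[:,0],f[:,2],1)[0]),np.median(f[:,1:],0))
    for s in findstands(**k): print(s['c'].round(4),np.round(s['wh'],1),round(s['yaw'],1),s['hsv'],round(s['z'],4),s['px'].round())
    # lower eye hole by hough-free: dark/teal hole within 0.046 surface
    m=((abs(X[...,2]-.046)<.006)&(X[...,0]>.47)&(X[...,0]<.55)&(X[...,1]>.05)&(X[...,1]<.11)).astype(np.uint8)
    cs,hi=cv2.findContours(m,cv2.RETR_CCOMP,cv2.CHAIN_APPROX_NONE)
    for c_,hq in zip(cs,hi[0]):
        if hq[3]>=0 and cv2.contourArea(c_)>20:
            e=cv2.fitEllipse(c_);print('hole',e,plane([e[0]],k['K'],k['M'],.046))
    
E
```

```text
((278.5, 153.0), (14.0, 13.0), 90.0) [[0.6883901  0.09205963 0.07      ]]
wall z 0.0640795588186073 x min [0.4864061  0.48648286 0.48652322] y [-0.17935346 -0.17910155 -0.17890412  0.04032395  0.0409688   0.04163794]
front slope deg 0.0273130848251259 0.48651274205167233
sides 0.003695604375627784 0.059229181670771076 [-0.17910464  0.04094298]
[ 0.5005 -0.3631] [73.3 52.9] -7.9 [ 23.  61. 129.] 0.036 [548. 111.]
[0.4899 0.1962] [74.2 52.4] 55.3 [139. 147. 167.] 0.0364 [ 75. 121.]
[0.388  0.2636] [72.7 53.8] -0.0 [179. 178. 116.] 0.0367 [ 35. 206.]
[ 0.363  -0.2188] [73.6 52.4] 3.3 [111. 165. 109.] 0.0363 [418. 225.]
[ 0.3063 -0.3571] [74.  52.5] 4.8 [ 16. 255. 215.] 0.0361 [521. 267.]
hole ((166.86988830566406, 105.52731323242188), (12.689804077148438, 14.915287971496582), 172.31494140625) [[0.50653146 0.07966424 0.046     ]]
wall z 0.06393468265765745 x min [0.48656103 0.48659892 0.48665612] y [-0.17947668 -0.17911441 -0.17855414  0.04037456  0.04080359  0.04106402]
front slope deg -0.016287883398992543 0.4866401142881903
sides 0.12416988674318119 0.08654530411218149 [-0.17904998  0.04056586]
[ 0.4982 -0.3482] [79.1 40. ] 12.1 [ 23.  61. 130.] 0.0355 [624. 115.]
[0.4909 0.3487] [72.9 53.8] -4.8 [ 13. 133.  93.] 0.0366 [ 31. 119.]
[0.4903 0.1964] [74.2 51.8] 54.7 [139. 155. 167.] 0.0365 [160. 120.]
[0.3879 0.2638] [73.2 53. ] -0.5 [179. 182. 131.] 0.0367 [115. 205.]
[ 0.3631 -0.2185] [73.8 52.7] 3.3 [111. 165.  72.] 0.036 [497. 225.]
[ 0.3064 -0.3574] [73.8 54.5] 5.8 [ 15. 255. 178.] 0.0359 [597. 268.]
hole ((254.99766540527344, 104.86676788330078), (14.24502182006836, 15.248273849487305), 161.80458068847656) [[0.5067038 0.0803087 0.046    ]]
```

```bash
cat >> h.py <<'E'
BY=2.05
_c,_s=np.cos(np.radians(BY)),np.sin(np.radians(BY))
BR=np.array([[_c,-_s],[_s,_c]]); BO=np.array([0.5867,-0.0481])
def b2w(x,y): return BO+BR@np.array([x,y])
def w2b(p): return BR.T@(np.asarray(p)[:2]-BO)
HUE=dict(red=179,navy=111,brown=13,cream=23)
def locate(col,guess):
    g=np.asarray(guess)
    ctrl.move_to([g[0]-0.13,g[1],0.25],[180,0,0])
    k=snap('wrist',f'loc_{col}_{int(ctrl.read_time()*10)}')
    S=[s for s in findstands(*k) if np.linalg.norm(s['c']-g)<0.09 and not s['edge']]
    def ok(s):
        h=s['hsv'];dh=min(abs(h[0]-HUE[col]),180-abs(h[0]-HUE[col]))
        return dh<6 and (h[1]<235)
    S=[s for s in S if ok(s)]
    for s in S: print(col,s['c'].round(4),np.round(s['wh'],1),round(s['yaw'],1),s['hsv'],round(s['z'],4))
    return min(S,key=lambda s:np.linalg.norm(s['c']-g)) if S else None
def pick(s,ztip=0.014):
    c=s['c'];rot=[180,0,s['yaw']]
    ctrl.move_to([c[0],c[1],0.12],rot)
    r=ctrl.movel([c[0],c[1],ztip],rot,max_speed=0.12,stop_force=10); print('down',r,ctrl.read_tcp_pos().round(4))
    if r: return False
    ctrl.grab(25); print('gap',ctrl.read_finger_gap())
    ctrl.movel([c[0],c[1],0.16],rot,max_speed=0.2); print('gap',ctrl.read_finger_gap()); return True
def place(bx,by,ztip=0.0225):
    w=b2w(bx,by);rot=[180,0,BY]
    ctrl.move_to([w[0],w[1],0.16],rot)
    print('gap',ctrl.read_finger_gap())
    ctrl.movel([w[0],w[1],0.05],rot,max_speed=0.15)
    r=ctrl.movel([w[0],w[1],ztip],rot,max_speed=0.04,stop_force=6)
    print('placed',r,ctrl.read_tcp_pos().round(4),ctrl.read_wrist_force().round(2))
    return r
E
python3 - <<'E'
from h import *
s=locate('cream',[0.5005,-0.363])
if s and pick(s): place(0.043,-0.0385)
print(ctrl.read_time())
E
```

```text
18.425
```

```bash
ls pics|grep loc; cp pics/loc_cream_18*.png pics/f1.png; python3 - <<'E'
from h import *
k=snap('wrist'); 
for s in findstands(*k): print(s)
E
```

```text
loc_cream_183.png
{'c': array([ 0.50011838, -0.36438986]), 'wh': (73.11965942382812, 52.06512451171875), 'yaw': -8.130729675292969, 'hsv': array([ 74.,  65., 167.]), 'z': np.float64(0.03627481840382141), 'zmax': np.float64(0.04625393889809026), 'px': array([327.31428571,  76.94363636]), 'edge': np.False_}
{'c': array([ 0.36305692, -0.21957376]), 'wh': (73.25162506103516, 52.51998519897461), 'yaw': 3.8249623775482178, 'hsv': array([111., 154., 114.]), 'z': np.float64(0.0365164425535586), 'zmax': np.float64(0.046470966466902595), 'px': array([196.83736689, 209.03097773]), 'edge': np.False_}
{'c': array([ 0.30586209, -0.35790228]), 'wh': (73.77747344970703, 51.98683547973633), 'yaw': 4.945518493652344, 'hsv': array([ 16., 255., 219.]), 'z': np.float64(0.03639466258808949), 'zmax': np.float64(0.04638005086935221), 'px': array([320.91846435, 257.88665448]), 'edge': np.False_}
```

View pics/f1.png

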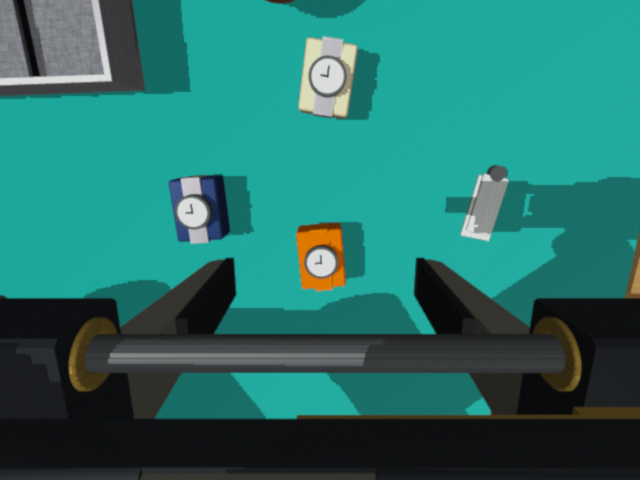

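```bash
sed -i "s/        return dh<6 and (h\[1\]<235)/        return (h[1]<100) if col=='cream' else (dh<6 and h[1]<235)/" h.py
python3 - <<'E'
from h import *
s=locate('cream',[0.5005,-0.363])
if s and pick(s): place(0.043,-0.0385)
print(ctrl.read_time())
snap('scene','g_s');
E
```

```text
cream [ 0.5002 -0.3643] [73.4 52. ] -8.2 [ 74.   63.5 165. ] 0.0363
down False [ 0.5008 -0.365   0.0151]
gap 0.5640020761106801
gap 0.5646424228561464
gap 0.5635801667411384
placed True [ 0.6303 -0.0848  0.022 ] [ 0.84 -0.21  4.09]
24.8583
```

View pics/g_s.png

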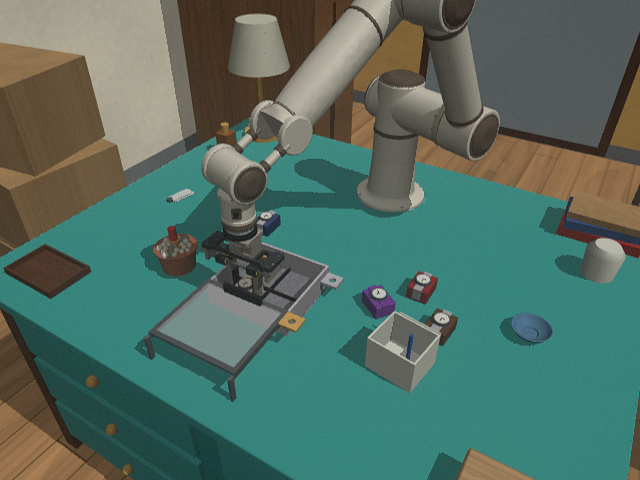

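```bash
cat >> h.py <<'E'
def release():
    ctrl.ungrasp(); print('gap',ctrl.read_finger_gap(),'F',ctrl.read_wrist_force().round(2))
    a=ctrl.read_tcp_pos(); ctrl.movel([a[0],a[1],0.16],None,max_speed=0.2)
def boxlook(name):
    ctrl.move_to([b2w(-0.18,0)[0],b2w(-0.18,0)[1],0.30],[180,0,BY])
    return snap('wrist',name)
E
python3 - <<'E'
from h import *
release()
k=boxlook('h1'); print(ctrl.read_time())
E
```

```text
gap 1.0007239355804818 F [ 1.02 -0.73  0.21]
27.5667
```

View pics/h1.png

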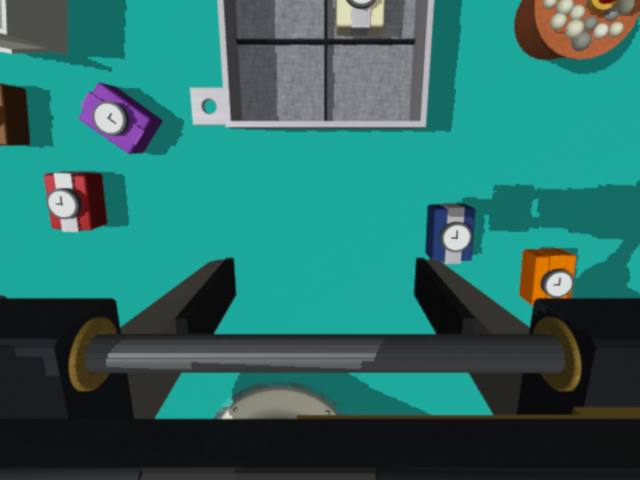

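Cream stands in the rear -y bay, straight, near (360,15). Next brown.

```bash
python3 - <<'E'
from h import *
s=locate('brown',[0.491,0.3486])
if s and pick(s):
    place(0.043,0.0385); release()
    ctrl.move_to([*b2w(-0.08,0),0.30],[180,0,BY]); k=snap('wrist','h2')
print(ctrl.read_time())
E
```

```text
brown [0.4911 0.3494] [73.1 52. ] -4.7 [ 13. 165. 101.] 0.0362
down False [0.4919 0.3498 0.0151]
gap 0.562464386807548
gap 0.5655611704285582
gap 0.5631945908477645
placed True [ 0.6275 -0.0079  0.022 ] [0.47 0.01 4.34]
gap 0.9992797107937598 F [ 0.13  0.49 -0.09]
37.8833
```

View pics/h2.png

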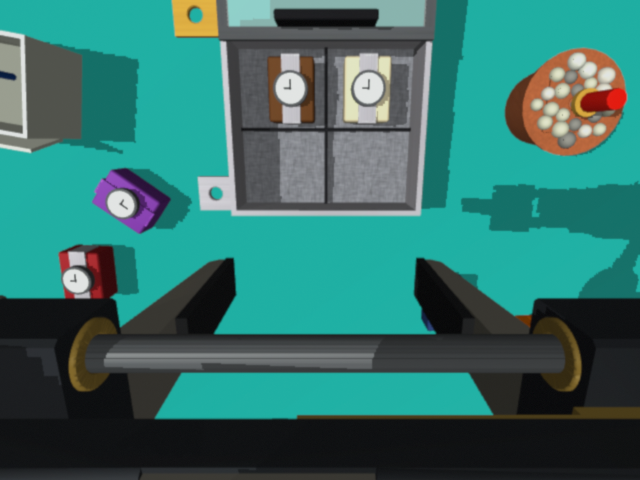

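```bash
python3 - <<'E'
from h import *
s=locate('navy',[0.363,-0.2187])
if s and pick(s):
    place(-0.046,-0.0385); release()
    s=locate('red',[0.388,0.264])
    if s and pick(s):
        place(-0.046,0.0385); release()
        ctrl.move_to([*b2w(-0.08,0),0.30],[180,0,BY]); k=snap('wrist','h3')
        np.savez('pics/h3.npz',**dict(zip('pdKM',k)))
        for s in findstands(*k): print(s)
        X=cloud(*k); 
        m=(X[...,2]>.03)&(X[...,2]<.058)
        n,l,st,ce=cv2.connectedComponentsWithStats(m.astype(np.uint8),connectivity=4)
        for i in range(1,n):
            if st[i,4]>300: P=X[l==i]; print(ce[i].round(),w2b(P.mean(0)).round(3),np.percentile(P[:,2],[5,30,50,95]).round(4))
print(ctrl.read_time())
E
```

```text
navy [ 0.3631 -0.2188] [73.2 52. ] 3.6 [111. 153. 122.] 0.0363
down False [ 0.3636 -0.2195  0.0148]
gap 0.5634937542208712
gap 0.5628699009358265
gap 0.5642214546662467
placed True [ 0.5414 -0.0879  0.022 ] [-0.27 -0.65  3.87]
gap 1.000863559244336 F [ 1.38  0.62 -0.5 ]
red [0.388  0.2645] [73. 52.] -0.1 [179. 194. 146.] 0.0364
down False [0.3887 0.2649 0.0149]
gap 0.5648478782640685
gap 0.5642239253920067
gap 0.5619480187429075
placed True [ 0.5386 -0.0111  0.022 ] [0.91 0.35 4.2 ]
gap 0.9988245349196122 F [-0.18  0.58 -1.22]
{'c': array([ 0.62760663, -0.00730727]), 'wh': (73.31742858886719, 52.15033721923828), 'yaw': 1.9749928712844849, 'hsv': array([ 13., 162., 108.]), 'z': np.float64(0.036043884202753174), 'zmax': np.float64(0.054276242744634086), 'px': array([291.1911812 ,  88.00965562]), 'edge': np.False_}
{'c': array([ 0.63075812, -0.0933119 ]), 'wh': (72.80353546142578, 52.25904083251953), 'yaw': 2.0091445446014404, 'hsv': array([ 33. ,  21.5, 212. ]), 'z': np.float64(0.03917360678700793), 'zmax': np.float64(0.05412378794964915), 'px': array([366.84622762,  87.67998721]), 'ed
[... 701 characters left out ...]
7, 'hsv': array([139., 158., 167.]), 'z': np.float64(0.0365858787274384), 'zmax': np.float64(0.04667066081809634), 'px': array([126.61671803, 200.41679507]), 'edge': np.False_}
[326. 122.] [ 0.004 -0.001] [0.0314 0.0376 0.0421 0.0558]
[52. 98.] [0.032 0.309] [0.0319 0.04   0.0457 0.0567]
[291.  88.] [0.042 0.038] [0.0423 0.0442 0.0455 0.0544]
[367.  88.] [ 0.043 -0.046] [0.0421 0.0441 0.0453 0.0543]
[521. 110.] [ 0.02  -0.225] [0.0309 0.035  0.038  0.0468]
[293. 168.] [-0.046  0.039] [0.0427 0.0443 0.0456 0.0544]
[365. 168.] [-0.045 -0.046] [0.0425 0.0441 0.0454 0.0544]
[126. 201.] [-0.086  0.244] [0.0339 0.0365 0.0379 0.0467]
[214. 192.] [-0.075  0.134] [0.0447 0.0458 0.0463 0.0476]
56.6917
```

```bash
ls -la pics/h3.png
```

```text
-rw-r--r-- 1 agent agent 326471 Dec  7 00:59 pics/h3.png
```

```bash
python3 - <<'E'
from h import *
k=np.load('pics/h3.npz');X=cloud(*[k[n] for n in 'pdKM'])
m=(X[...,2]>0.086)&(X[...,2]<0.1)&(X[...,0]>.64)&(X[...,0]<.75)&(abs(X[...,1]+.05)<.07)
r=cv2.minAreaRect((X[m][:,:2]*1000).astype(np.float32)); print(r,w2b(np.array(r[0])/1000))
h0=w2b(np.array(r[0])/1000)
ctrl.grab(10); rot=[180,0,BY]
hx=h0[0]; P=lambda x,z:[*b2w(x,0),z]
ctrl.move_to(P(hx+0.045,0.16),rot); ctrl.movel(P(hx+0.045,0.080),rot)
t=ctrl.movel(P(-0.035,0.080),rot,max_speed=0.10,stop_force=20); print(t,w2b(ctrl.read_tcp_pos()),ctrl.read_wrist_force())
if not t:
    t=ctrl.movel(P(-0.09,0.080),rot,max_speed=0.03,stop_force=18); print(t,w2b(ctrl.read_tcp_pos()),ctrl.read_wrist_force())
print(ctrl.read_time())
E
```

```text
((689.1332397460938, -44.61043167114258), (10.17913818359375, 98.9002914428711), 2.0413568019866943) [ 0.10249251 -0.00017687]
False [-3.49068359e-02 -9.12553389e-05] [ 1.28937894 -0.68351155  0.15529886]
True [-6.65920846e-02 -8.49700146e-05] [ 1.93717401 -0.65349771 -0.51959051]
62.8667
```

```bash
python3 - <<'E'
from h import *
rot=[180,0,BY]
a=ctrl.read_tcp_pos(); u=np.array([*BR[:,0],0])
ctrl.movel(a+u*0.02,rot); ctrl.movel(a+u*0.02+[0,0,.15],rot,max_speed=0.2)
e=b2w(-0.0755,0.1315)
for i,(dx,dy,z) in enumerate([(-0.10,0.02,.2),(-0.15,-0.02,.2),(-0.13,0.0,.28)]):
    ctrl.move_to([e[0]+dx,e[1]+dy,z],[180,0,0]); ctrl.dwell(.2)
    k=snap('wrist',f'i{i}'); np.savez(f'pics/i{i}.npz',**dict(zip('pdKM',k)))
print(ctrl.read_time())
E
```

```text
66.425
```

View pics/i0.png

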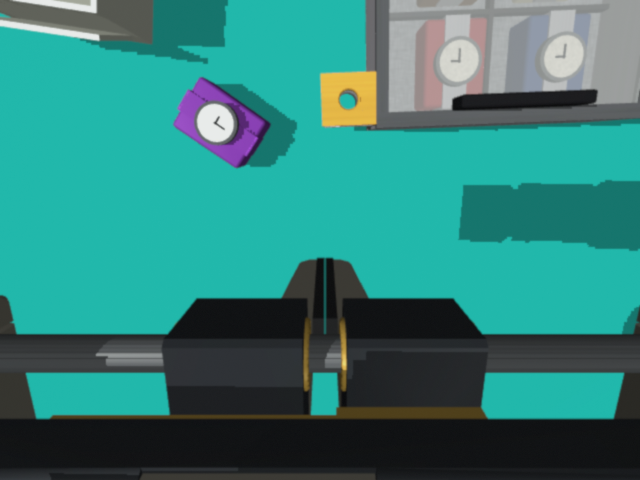

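View pics/i2.png

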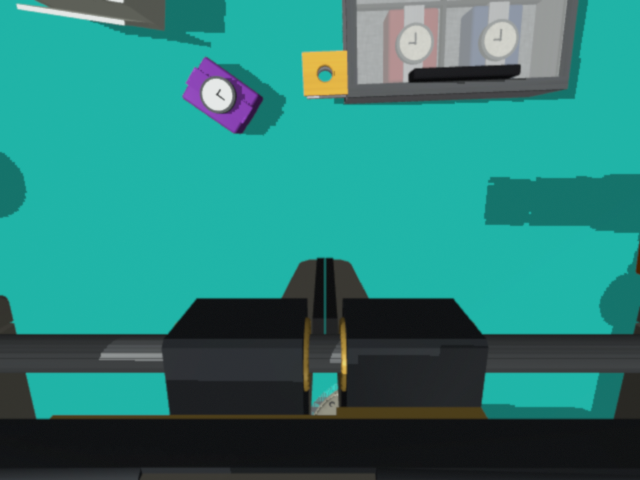

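```bash
python3 - <<'E'
from h import *
import itertools
rr=[]
for i in range(3):
    k=np.load(f'pics/i{i}.npz');p=k['p'];h=cv2.cvtColor(p,cv2.COLOR_BGR2HSV)
    m=cv2.inRange(h,(18,110,80),(35,255,255)); m[:, :280]=0; m[140:]=0
    n,l,st,ce=cv2.connectedComponentsWithStats(m); j=1+np.argmax(st[1:,4])
    cs,hi=cv2.findContours((l==j).astype(np.uint8),cv2.RETR_CCOMP,cv2.CHAIN_APPROX_NONE)
    c=max([c for c,q in zip(cs,hi[0]) if q[3]>=0],key=cv2.contourArea)
    e=cv2.fitEllipse(c); w=plane([e[0]],k['K'],k['M'],.07)[0]; print(e,w.round(4),w2b(w).round(4)); rr.append((k['M'][:3,3],rays([e[0]],k['K'],k['M'])[0]))
    X=cloud(*[k[n] for n in 'pdKM']); mm=(X[...,2]>.086)&(X[...,2]<.1)&(X[...,0]>.47)&(X[...,0]<.55)&(abs(X[...,1]+.05)<.06)
    r=cv2.minAreaRect((X[mm][:,:2]*1000).astype(np.float32)); print('handle',w2b(np.array(r[0])/1000),r[1])
for a,b in itertools.combinations(rr,2): print(tri(a,b).round(4))
ctrl.ungrasp()
for i,(dx,dy,z) in enumerate([(-0.12,0.04,.2),(-0.12,-0.04,.2),(-0.16,0.0,.25)]):
    ctrl.move_to([0.612+dx,-0.312+dy,z],[180,0,0]); ctrl.dwell(.2)
    k=snap('wrist',f'j{i}'); np.savez(f'pics/j{i}.npz',**dict(zip('pdKM',k)))
print(ctrl.read_time())
E
```

```text
((347.8896179199219, 99.3351821899414), (19.362367630004883, 20.63733673095703), 13.828410148620605) [0.5068 0.0813 0.07  ] [-0.0752  0.1322]
handle [-8.18251388e-02  1.32014564e-05] (10.221144676208496, 100.5218505859375)
((299.14984130859375, 30.48341178894043), (20.222957611083984, 21.397789001464844), 179.66043090820312) [0.5063 0.0809 0.07  ] [-0.0757  0.1318]
handle [-8.19443917e-02  4.97325285e-05] (10.748517036437988, 100.24347686767578)
((324.5331115722656, 73.73198699951172), (15.64209270477295, 17.150047302246094), 177.0990753173828) [0.5065 0.0812 0.07  ] [-0.0755  0.1321]
handle [-0.08192584  0.00016612] (10.351189613342285, 99.87211608886719)
[0.5072 0.0811 0.0668]
[0.5071 0.0811 0.0664]
[0.507  0.0811 0.0673]
70.7833
```

View pics/j0.png

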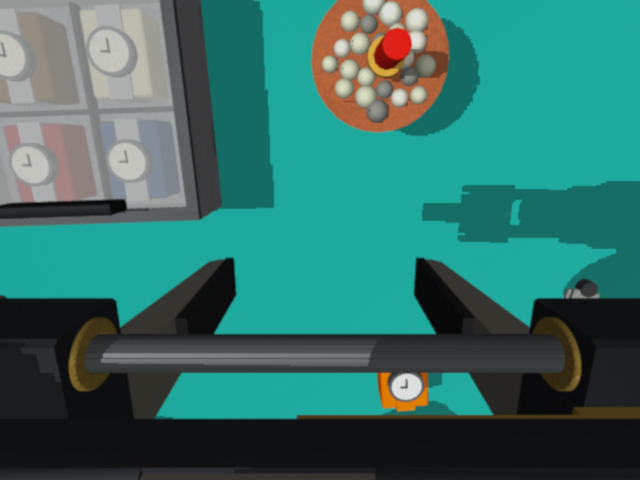

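View pics/j2.png

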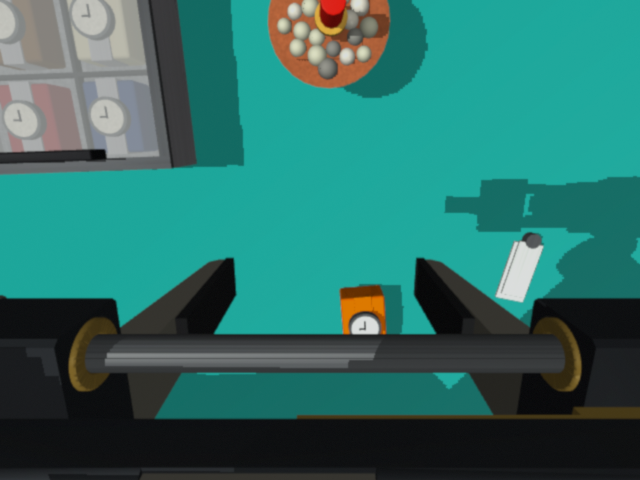

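```bash
python3 - <<'E'
from h import *
import itertools
rr=[];rc=[]
for i in range(3):
    k=np.load(f'pics/j{i}.npz');p=k['p'];h=cv2.cvtColor(p,cv2.COLOR_BGR2HSV)
    X=cloud(*[k[n] for n in 'pdKM'])
    m=((cv2.inRange(h,(0,180,60),(6,255,255))|cv2.inRange(h,(175,180,60),(180,255,255)))>0)&(abs(X[...,0]-.61)<.06)&(abs(X[...,1]+.31)<.06)
    top=m&(h[...,2]>200); print('zs',np.percentile(X[m][:,2],[1,50,99]),top.sum(), X[top].mean(0).round(4))
    cs,_=cv2.findContours(top.astype(np.uint8),cv2.RETR_EXTERNAL,cv2.CHAIN_APPROX_NONE);c=max(cs,key=cv2.contourArea);e=cv2.fitEllipse(c)
    print(e,plane([e[0]],k['K'],k['M'],.12).round(4)); rr.append((k['M'][:3,3],rays([e[0]],k['K'],k['M'])[0]))
    g=((cv2.inRange(h,(15,120,60),(32,255,255)))>0)&(abs(X[...,0]-.61)<.05)&(abs(X[...,1]+.31)<.05)
    P=X[g]; 
    cl=X[m]; 
    for z0 in (.09,.1,.11): 
        s=cl[abs(cl[:,2]-z0)<.004]; print('sl',z0,s.mean(0).round(4),len(s))
    print('collar',P.min(0).round(4),P.max(0).round(4),(P.min(0)+P.max(0)).round(4)/2)
for a,b in itertools.combinations(rr,2): print(tri(a,b).round(4))
E
```

```text
zs [0.09122822 0.11941216 0.1216185 ] 661 [ 0.6203 -0.3169  0.1218]
((396.6514587402344, 43.33039093017578), (26.560991287231445, 29.804758071899414), 11.769333839416504) [[ 0.6208 -0.3172  0.12  ]]
sl 0.09 [ 0.6149 -0.3099  0.0918] 24
sl 0.1 [ 0.615  -0.3111  0.1001] 73
sl 0.11 [ 0.615  -0.3115  0.1099] 88
collar [ 0.6071 -0.3311  0.0647] [ 0.6352 -0.3021  0.1076] [ 0.6211  -0.3166   0.08615]
zs [0.09185599 0.11961772 0.1216707 ] 670 [ 0.6206 -0.3176  0.1207]
((273.6508483886719, 42.35371398925781), (26.88041877746582, 29.85111427307129), 173.1505889892578) [[ 0.6208 -0.3175  0.12  ]]
sl 0.09 [ 0.6133 -0.3215  0.0921] 16
sl 0.1 [ 0.6132 -0.3207  0.1004] 50
sl 0.11 [ 0.613  -0.3204  0.1105] 62
collar [ 0.607  -0.3298  0.0647] [ 0.6348 -0.2991  0.1165] [ 0.6209  -0.31445  0.0906 ]
zs [0.09112775 0.11878707 0.12155578] 267 [ 0.6172 -0.3172  0.1198]
((332.61279296875, 5.596332550048828), (14.062202453613281, 24.506847381591797), 90.47702026367188) [[ 0.6171 -0.3172  0.12  ]]
sl 0.09 [ 0.6122 -0.3162  0.0922] 19
sl 0.1 [ 0.6127 -0.316   0.0999] 64
sl 0.11 [ 0.6126 -0.3157  0.1104] 69
collar [ 0.6071 -0.3293  0.0647] [ 0.6306 -0.3015  0.0979] [ 0.61885 -0.31545  0.0813 ]
[ 0.621  -0.3174  0.119 ]
[ 0.6214 -0.318   0.1114]
[ 0.6222 -0.3167  0.1086]
```

```bash
python3 - <<'E'
from h import *
q=np.array([0.6208,-0.3173]);rot=[180,0,0]
ctrl.move_to([*q,0.17],rot); ctrl.dwell(.1); print(ctrl.read_tcp_pos())
print(ctrl.movel([*q,0.088],rot,max_speed=.08,stop_force=10),ctrl.read_tcp_pos())
f0=ctrl.read_wrist_force()
ctrl.grab(40); ctrl.dwell(.2); print('gap mm',ctrl.read_finger_gap()*92,ctrl.read_tcp_pos(),ctrl.read_wrist_force()-f0)
ctrl.movel([*q,0.22],rot,max_speed=.06); ctrl.dwell(.2)
k=snap('wrist','k1'); np.savez('pics/k1.npz',**dict(zip('pdKM',k)))
K,M=k[2],k[3]
t=ctrl.read_tcp_pos()
for dz in (0,-.010,-.062):
    c=np.linalg.inv(M)@np.array([*(t+[0,0,dz]),1]); print(dz,K[0,2]+K[0,0]*c[0]/-c[2],K[1,2]-K[1,1]*c[1]/-c[2])
snap('scene','k1s'); print(ctrl.read_finger_gap()*92,ctrl.read_time())
E
```

```text
[ 0.62038238 -0.31829224  0.17174046]
False [ 0.62129618 -0.31765078  0.08889765]
gap mm 18.912492511617646 [ 0.62081952 -0.31700085  0.0879537 ] [-1.09866014  1.07020422  0.95147413]
0 324.90054773967364 275.98190838820585
-0.01 324.9072786020082 269.08441792188245
-0.062 324.9335601509353 242.15224724977057
19.087873610823195 76.775
```

View pics/k1.png

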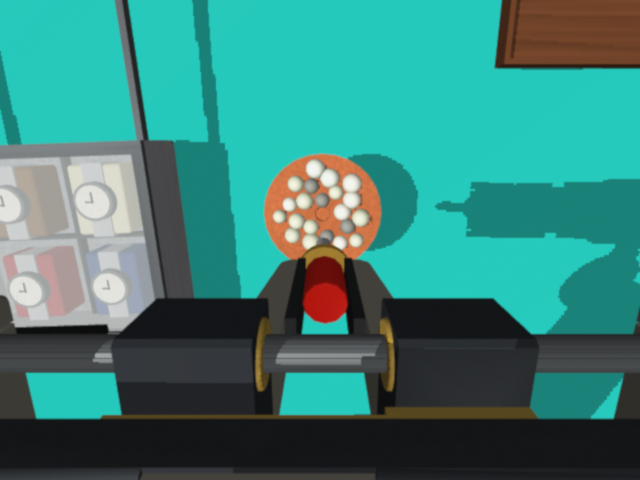

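View pics/k1s.png

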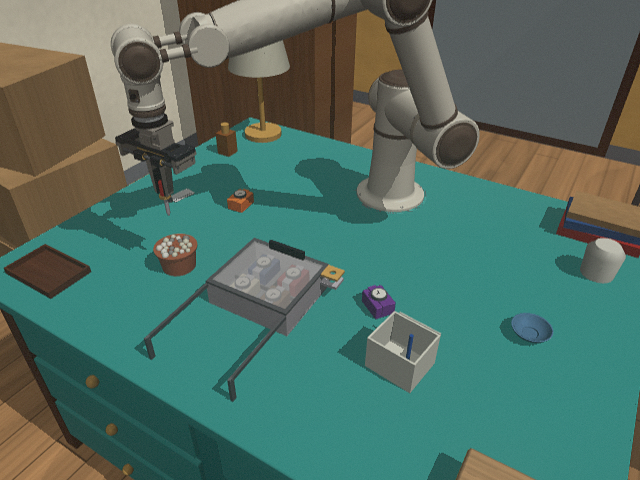

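```bash
python3 - <<'E'
from h import *
k=np.load('pics/k1.npz');h=cv2.cvtColor(k['p'],cv2.COLOR_BGR2HSV);t=ctrl.read_tcp_pos();print(t)
m=((cv2.inRange(h,(0,200,185),(6,255,255))|cv2.inRange(h,(175,200,185),(180,255,255)))>0); m[:230]=0;m[340:]=0;m[:,:280]=0;m[:,370:]=0
cs,_=cv2.findContours(m.astype(np.uint8),cv2.RETR_EXTERNAL,cv2.CHAIN_APPROX_NONE);c=max(cs,key=cv2.contourArea);e=cv2.fitEllipse(c);print(e)
print(plane([e[0]],k['K'],k['M'],t[2]+.032)-t, dpt([np.round(e[0])],k['d'],k['K'],k['M'])-t)
# shaft in scene
p,d,K,M=snap('scene')
big=cv2.resize(p[120:260,110:250],None,fx=4,fy=4,interpolation=cv2.INTER_CUBIC);cv2.imwrite('pics/k2.png',big)
for dz in(-.062,-.01,.014):
    c=np.linalg.inv(M)@np.array([*(t+[0,0,dz]),1]); print(dz,(K[0,2]+K[0,0]*c[0]/-c[2]-110)*4,(K[1,2]-K[1,1]*c[1]/-c[2]-120)*4)
E
```

```text
[ 0.62078046 -0.31725059  0.219923  ]
((342.63592529296875, 308.3792724609375), (3.1244490146636963, 8.61860179901123), 15.78792953491211)
[[-0.00200582 -0.00759933  0.032     ]] [[-0.00170964 -0.00773856  0.03223871]]
-0.062 235.0537427208643 379.43525794463505
-0.01 220.36328345279742 306.50791030673463
0.014 213.32745462204798 271.5801843794618
```

View pics/k2.png

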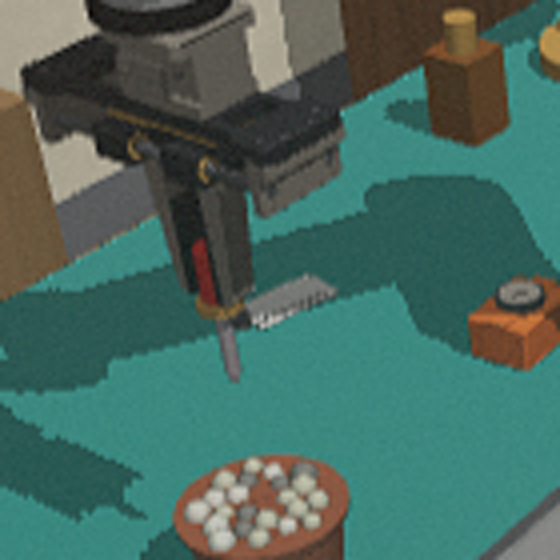

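```bash
python3 - <<'E'
from h import *
rot=[180,0,0]; e=np.array([0.5067,0.0809])
ctrl.move_to([*e,0.20],rot); ctrl.movel([*e,0.15],rot,max_speed=.08); ctrl.dwell(.3)
t=ctrl.read_tcp_pos(); print(t,ctrl.read_finger_gap()*92)
p,d,K,M=snap('scene','l1')
x=[]
for P in [t+[0,0,-.062],[*e,.07]]:
    c=np.linalg.inv(M)@np.array([*P,1]); x.append((K[0,2]+K[0,0]*c[0]/-c[2],K[1,2]-K[1,1]*c[1]/-c[2]))
print(x); u,v=map(int,x[1])
cv2.imwrite('pics/l1b.png',cv2.resize(p[v-60:v+40,u-50:u+50],None,fx=6,fy=6,interpolation=cv2.INTER_CUBIC)); print((np.array(x)-[u-50,v-60])*6)
E
```

```text
[0.50696357 0.08090682 0.1504324 ] 19.33031141519954
[(np.float64(332.80004372156526), np.float64(266.1842128372163)), (np.float64(332.67197359184615), np.float64(272.1478861501955))]
[[304.80026233 325.10527702]
 [304.03184155 360.8873169 ]]
```

View pics/l1b.png

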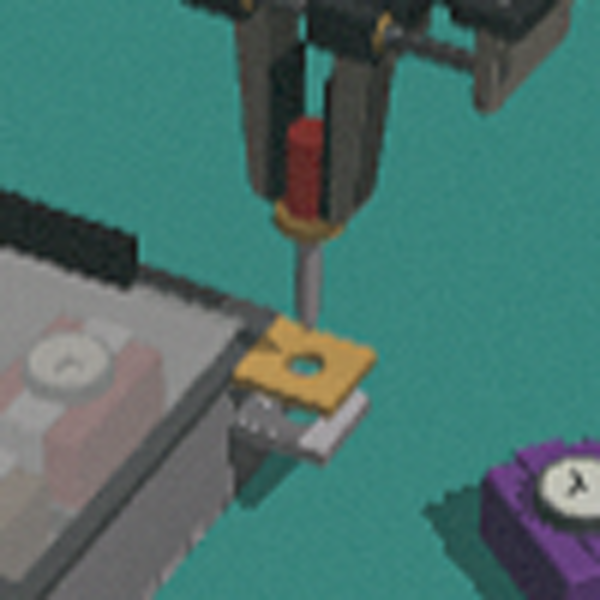

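```bash
python3 - <<'E'
from h import *
rot=[180,0,0]; e=np.array([0.5067,0.0809])
r=ctrl.movel([*e,0.0815],rot,max_speed=.03,stop_force=6)
print(r,ctrl.read_tcp_pos(),ctrl.read_wrist_force(),ctrl.read_finger_gap()*92)
p,*_=snap('scene'); cv2.imwrite('pics/m1.png',cv2.resize(p[212:312,282:382],None,fx=6,fy=6,interpolation=cv2.INTER_CUBIC))
E
```

```text
False [0.50679758 0.08089357 0.08161078] [-1.11275811  0.11383296 -1.36508796] 19.080247923502526
```

View pics/m1.png

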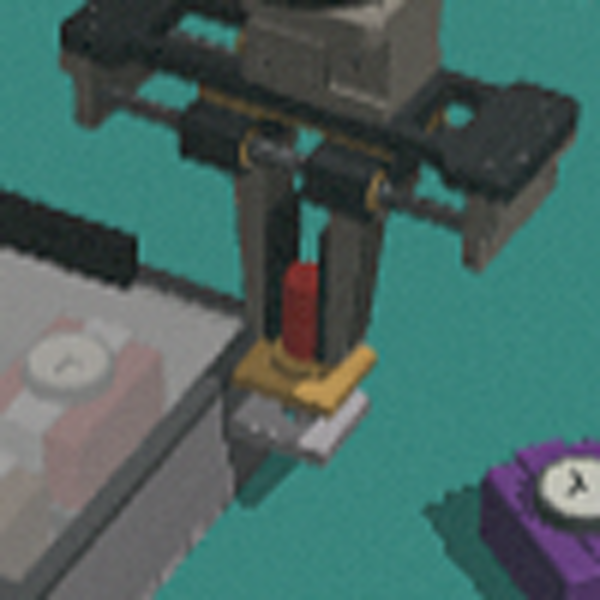

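```bash
python3 - <<'E'
from h import *
rot=[180,0,0]; e=np.array([0.5067,0.0809])
ctrl.movel([*e,0.080],rot,max_speed=.02,stop_force=5); ctrl.ungrasp(); ctrl.dwell(.2)
ctrl.movel([*e,0.20],rot,max_speed=.1)
ctrl.move_to([e[0]-.12,e[1]-.06,0.25],rot); ctrl.dwell(.5)
k=snap('wrist','n1'); X=cloud(*k)
h=cv2.cvtColor(k[0],cv2.COLOR_BGR2HSV)
m=((cv2.inRange(h,(0,180,60),(6,255,255))|cv2.inRange(h,(175,180,60),(180,255,255)))>0)&(abs(X[...,0]-.507)<.04)&(abs(X[...,1]-.081)<.04)
top=m&(X[...,2]>.109)
print('top',X[top].mean(0).round(4),'zmax',np.percentile(X[m][:,2],99))
mm=(X[...,2]>.086)&(X[...,2]<.1)&(X[...,0]>.47)&(X[...,0]<.55)&(abs(X[...,1]+.05)<.06)
r=cv2.minAreaRect((X[mm][:,:2]*1000).astype(np.float32)); print('handle',w2b(np.array(r[0])/1000))
p,*_=snap('scene','n_s'); cv2.imwrite('pics/n2.png',cv2.resize(p[212:312,282:382],None,fx=6,fy=6,interpolation=cv2.INTER_CUBIC)); print(ctrl.read_time())
E
```

```text
top [0.5067 0.0807 0.1119] zmax 0.11361650605280788
handle [-0.08205642  0.00026943]
86.1333
```

View pics/n2.png

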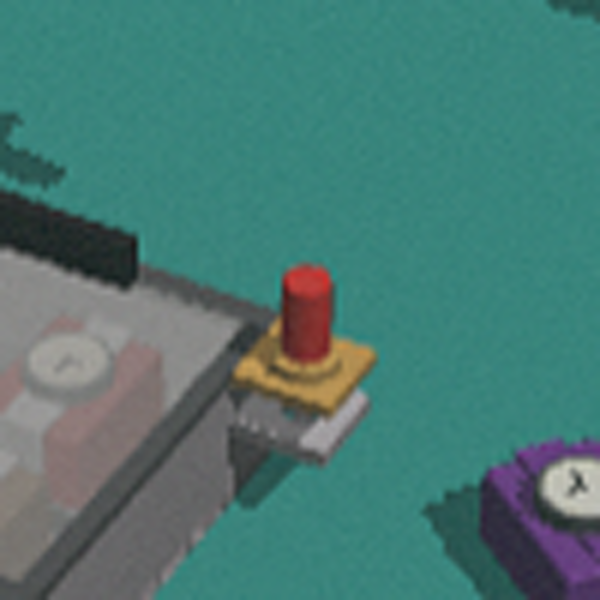

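View pics/n1.png

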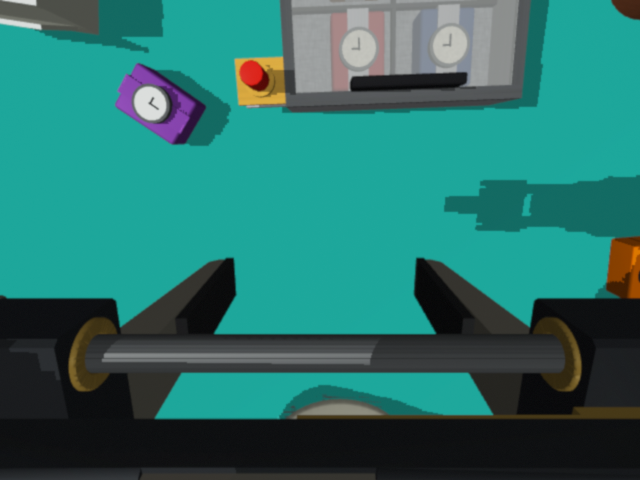

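```bash
python3 - <<'E'
from h import *
p,*_=snap('top','z_top')
ctrl.finish_job(); print(ctrl.read_time())
E
```

```text
the job is handed in; nothing more can be done
the job is handed in; nothing more can be done
```

View pics/z_top.png

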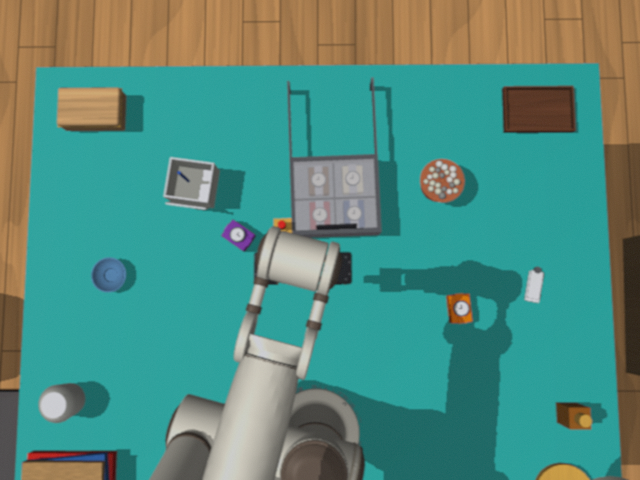

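The job is done and handed in at about 86 s of the 210 s allowed. `finish_job` gave no verdict.

I slid the door fully open by pushing its handle. Then I stood all four stands (cream, brown, navy, red) in a bay each, pushed the door shut, and put the red-handled pin through both eyes down to its collar.

What the last checks showed:
- **Stands:** before closing the door, all four measured straight and flat, with block tops about 44 mm up. They are still in their bays through the glass.
- **Door:** the handle sits at x = −0.082 m in the box frame, about 184 mm from its open position. The upper eye lies over the lower one to about 1 mm.
- **Pin:** it stands upright over the eyes, with its top 112 mm up, which matches a fully seated collar. The arm is clear of everything.
- **Left alone:** the dish, shoehorn, and the purple and orange look-alikes are where they started in the top view.

Three things did not match at first:
- **Navy stand:** it was knocked about 3 cm while the door was being opened, so I found it again before grasping.
- **Door at the start:** it stood about 4 mm open, so my first eye position was off. I measured it again after closing.
- **Eye height:** two views put the top of the door eye at 67–68 mm rather than the stated 70 mm, within the calibration error.

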